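Unstack the storage tins onto their fitted stands

ROBOT

A 6-joint arm with a two-finger parallel gripper is mounted at the origin on a cart in front of the work surface, level with it; the furniture and walls round the work are solid. World frame = base frame: x ahead of the robot, y to its left, z up, the work surface at z = 0. Lengths are in m, angles in rad, forces in N, time in s.
With the tool pointing down it reaches from about 0.35 to 0.725 m from the base axis. Payload 6 kg.
Tool frame: the origin (TCP) lies midway between the tips of the shut fingers; the grasp point (between the pads) lies 19 mm behind it; z points along the fingers, y is the line along which they close (so a half turn about z gives the same grasp; the last joint's range is limited). The gripper opens to 85 mm and grips with 20 to 120 N. Pads are 22 mm wide; open, the fingers measure 114 mm over their backs; the gripper's body (76 mm by 85 mm) begins 54 mm behind the grasp point. The pads swing forward as they close: fully open they stand 13 mm farther back than shut.
Start: joints at [1.677, 0.04, 0.085, 0, -1.615, -0.334], TCP at [0.135, 0.584, 0.231] pointing down, gripper open.
Joint ranges: [-2.56, 2.56], [-1.29, 2.01], [-1.08, 1.49], [-3.29, 1.98], [-2.81, -0.18], [-2.99, 2.99]. Speed limits (rad/s): [2.57, 2.57, 3.01, 3.14, 3.14, 3.14].

INTERFACE

Orientations are given as a unit quaternion [x, y, z, w].
In Python, from plant import status, viewer, order gives the robot as it stands.
- The arm moves only by the shell command python3 -m handwheel 'ROWS'. ROWS is JSON, a list of rows, each a list of 3 entries, a list of its own where there are three numbers: the opening, from 0 (shut) to 1 (fully open), then the shift along the tool's x, y, z in cm, then the turn, a rotation vector about the tool's x, y, z in degrees. In form: [[fingers, [x, y, z], [ax, ay, az]], ...]. A call has 1 to 8 rows; each row shifts and turns the commanded pose from where the row before left it, along the tool's axes as they then stand; what a row does not reach is not made up. A row lasts 1/10 s, in which the tool goes at most 50 mm and 8.59 degrees, less where a joint would pass 70% of its speed; a pose out of reach is approached as far as the arm can. A call is refused whole if a number of a shift passes 5 or a number of a turn 8.59, either way. A call with a gripper value outside its range is refused whole. The fingers move at their own pace and stop on an object; the grip force is fixed at half the most. Time passes only in rows, so rows that do not move let the fingers close. It gives the time, the measured TCP pose, the force, the opening and the grip force at its end, in the units of the state.
- status.get_obs(): the state, without advancing time (a new reading comes with each control period).
- viewer.read_camera(name): name is "scene" or "top" or "wrist"; returns a dict with "img" (400x640x3 uint8, red, green, blue), "depth" (400x640 float32, m along the optical axis (not along the pixel's ray), 0 where there is no reading), "mtx" (3x3 intrinsics, pixels), "k1" (the pictures are not rectified: a ray, as slopes to the right and down, at radius r is drawn at 1 + k1 r^2 times it, then the intrinsics apply), "extrinsics" (4x4, takes a point from world to camera coordinates); the wrist camera has in their place "tool_from_camera" (4x4, takes a point from camera to tool coordinates, whose origin is the TCP and whose axes are the flange's). Camera axes: x right, y up, looking along -z (the intrinsics and any distortion apply to the point x, -y, -z); pixel columns grow to the right and rows downward; lengths in m; the calibration is good to about 2 mm. A picture is of the moment at which its call begins: read the wrist's pose just before it.
- order.close_job(): hands the job in; it is judged then, once.
The state is a dict: "clock": time; "joints": joint angles; "joint_vel": joint speeds; "joint_torque": joint torques, N m; "eef_pos": TCP position; "ee_rot": TCP orientation; "ft_force": force on the tool from outside, world axes, zero at the start; "wrist_torque": the same for the moment, N m; "finger_gap": opening from 0.0 (shut) to 1.0 (fully open); "finger_force": force on a finger pad.
Only numpy, scipy, OpenCV 4.12 (cv2) and the standard library are available. Lean on these libraries where they do the work, as an engineer would, in place of code of your own. Each camera call takes 0.05 s, during which the arm holds its last target. There are 200 camera calls.

TASK

Take the stack of four storage tins apart and set each tin, upright, on the wooden stand of its own shape (round, square, round-ended, oblong), so that it rests flat on the stand's floor inside the lip. Do not tip any tin over on the way.

Things in the scene. Friction and masses are not known exactly. Their poses are not given: they have to be found in the camera images.
- round_tin_center (a point): round plain tin on top of the stack, diameter 36, height 60; this point is its centre, half-way up; z axis up.
- square_tin_center (a point): square steel tin with a fixed wooden lid, third from the bottom of the stack, 52 x 52, height 44; this point is its centre, half-way up; x and y along its sides, z up.
- oval_tin_center (a point): round-ended steel tin with a fixed wooden lid, second from the bottom of the stack, 96 long (its x axis) by 58 wide (its y axis) with half-round ends, height 44; this point is its centre, half-way up.
- oblong_tin_center (a point): oblong rectangular steel tin with a fixed wooden lid, at the bottom of the stack on the worktop, 130 long (its x axis) by 60 wide (its y axis), height 44; this point is its centre, half-way up.
- round_stand: round low wooden stand with a cork floor, fixed to the worktop: a round recess of diameter 56, inside a rounded lip 8 wide and 12 high; the floor of the recess is 5 above the worktop; origin at the centre of its underside, z up.
- square_stand: square low wooden stand with a cork floor, fixed to the worktop: a square recess 70 x 70, sides along its x and y axes, inside a rounded lip 8 wide and 12 high; the floor of the recess is 5 above the worktop; origin at the centre of its underside, z up.
- oval_stand: round-ended low wooden stand with a cork floor, fixed to the worktop: a recess with half-round ends, 114 long (its x axis) by 76 wide (its y axis), inside a rounded lip 8 wide and 12 high; the floor of the recess is 5 above the worktop; origin at the centre of its underside, z up.
- oblong_stand: oblong rectangular low wooden stand with a cork floor, fixed to the worktop: an oblong recess 148 long (its x axis) by 78 wide (its y axis), inside a rounded lip 8 wide and 12 high; the floor of the recess is 5 above the worktop; origin at the centre of its underside, z up.

How it is judged:
By the outcome, as a careful person would: the job done as asked, in the order asked, and still so for the second after the job is handed in, with the robot touching nothing.
It also fails if it takes over 136 s, if anything falls off the work surface, if the arm or the gripper's body presses on something with over 40 N, if the wrist force passes 120 N, or if a joint passes its speed limit or range.

## Working session

There is one attempt and no reset: what is moved stays moved. The work goes in short steps, Python scripts to look and compute and a shell command to move; the robot and the scene stay as the last step left them, time stands still between calls to the robot, and variables do not carry over. Pictures are saved under pics/ and viewed, at most 14 in all, crops included, and the job is handed in when it is done.

```bash
mkdir -p pics; ls; python3 - <<'E'
from plant import status, viewer
import cv2,numpy as np
print(status.get_obs())
for n in ["scene","top"]:
    c=viewer.read_camera(n); cv2.imwrite(f"pics/{n}0.png",c["img"][...,::-1]); np.savez(f"{n}0.npz",**c)
    print(n,c["mtx"],c["k1"],c["extrinsics"])
E
```

```text
pics
{'clock': 0.0, 'joints': array([ 1.67669071e+00,  4.08126501e-02,  8.37741939e-02, -4.86212613e-04,
       -1.61549619e+00, -3.33740950e-01]), 'joint_vel': array([ 0.00141698, -0.00015238, -0.00212602, -0.00015108,  0.00192283,
       -0.00048967]), 'joint_torque': array([-7.96594850e-05, -3.68202066e+01,  3.47408867e+01,  6.93263412e+00,
       -5.48808603e-03,  1.57131115e-05]), 'eef_pos': array([0.13534314, 0.58418659, 0.23025382]), 'ee_rot': array([ 9.93518564e-01, -1.13666390e-01, -4.75068608e-05,  9.01204290e-04]), 'ft_force': array([ 0.58435118, -0.04601612,  0.74244922]), 'wrist_torque': array([ 0.01959371, -0.00230146, -0.01129957]), 'finger_force': 0.0, 'finger_gap': 1.001114314561712}
scene [[425.34359498   0.         313.53301342]
 [  0.         425.34359498 196.45163153]
 [  0.           0.           1.        ]] -0.04366848043805181 [[ 0.89735907 -0.44095938  0.01736452 -0.44964257]
 [ 0.281858    0.60297423  0.74630968 -0.24991097]
 [-0.33956261 -0.66481344  0.66537232 -0.95737952]
 [ 0.          0.          0.          1.        ]]
top [[495.6855214    0.         316.03154425]
 [  0.         495.6855214  202.66547053]
 [  0.           0.           1.        ]] -0.032131870341927694 [[ 0.02684229 -0.99960899 -0.00783308  0.0039868 ]
 [ 0.99021261  0.02551474  0.13721508 -0.53411242]
 [-0.13696157 -0.01143958  0.9905103  -1.24749333]
 [ 0.          0.          0.          1.        ]]
```

View pics/scene0.png

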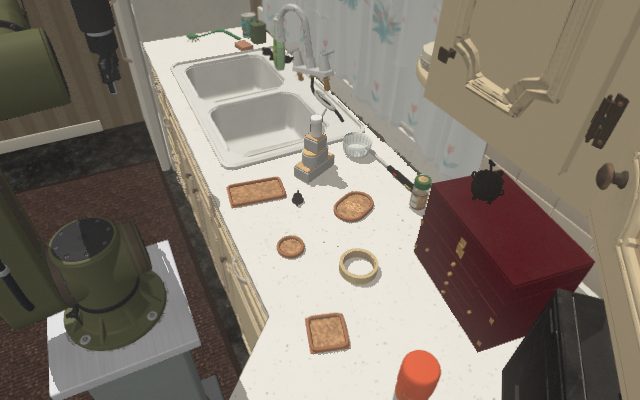

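View pics/top0.png

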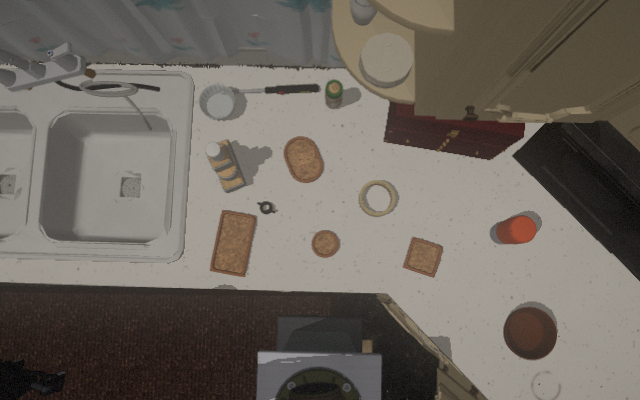

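The scene camera shows the stack at about (316,150). The top camera shows the stack at (214-240,145-190) and the stands: oblong (233,243), oval (303,159), round (325,243), square (423,256). There is also a ring, a black knob and a bowl to avoid.

```bash
cat > h.py <<'E'
import numpy as np,cv2
from plant import status,viewer
from scipy.spatial.transform import Rotation as R
def cloud(c,T=None):
    """world xyz per pixel; T = world_from_camera"""
    if T is None: T=np.linalg.inv(c["extrinsics"])
    h,w=c["depth"].shape; u,v=np.meshgrid(np.arange(w),np.arange(h))
    p=np.stack([u,v],-1).reshape(-1,1,2).astype(np.float64)
    n=cv2.undistortPoints(p,c["mtx"],np.array([float(c["k1"]),0,0,0])).reshape(h,w,2)
    d=c["depth"]
    P=np.stack([n[...,0]*d,-n[...,1]*d,-d],-1)
    P=P@T[:3,:3].T+T[:3,3]; P[d==0]=np.nan
    return P
def wrist():
    o=status.get_obs(); c=viewer.read_camera("wrist")
    W=np.eye(4); W[:3,:3]=R.from_quat(o["ee_rot"]).as_matrix(); W[:3,3]=o["eef_pos"]
    return o,c,cloud(c,W@c["tool_from_camera"])
def rect(xy):
    (cx,cy),(w,h),a=cv2.minAreaRect((xy*1000).astype(np.float32))
    if w<h: w,h=h,w; a+=90
    return np.round([cx,cy,w,h,(a+90)%180-90],1)
E
python3 - <<'E'
from h import *
for n in ["top","scene"]:
    c=dict(np.load(n+"0.npz")); P=cloud(c)
    hsv=cv2.cvtColor(c["img"],cv2.COLOR_RGB2HSV)
    z=P[...,2]
    m=(hsv[...,1]>80)&(hsv[...,0]<22)&(z>-.01)&(z<.03)&(P[...,0]>.3)&(P[...,0]<.75)&(abs(P[...,1])<.5)
    k,l,s,ce=cv2.connectedComponentsWithStats(m.astype(np.uint8))
    for i in range(1,k):
        if s[i,4]>150:
            q=P[l==i]; print(n,ce[i].round(),s[i,4],rect(q[:,:2]),np.percentile(q[:,2],[5,50,95]).round(4))
    # stack slices
    for a,b in [(.02,.042),(.041,.047),(.06,.085),(.085,.091),(.1,.129),(.129,.135),(.14,.185),(.187,.197),(.197,.22)]:
        q=P[(z>a)&(z<b)&(P[...,0]>.4)&(P[...,0]<.68)&(P[...,1]>.1)&(P[...,1]<.3)]
        if len(q)>5: print(n,a,b,len(q),rect(q[:,:2]))
    q=P[(abs(z)<.02)&(P[...,0]>.4)&(P[...,0]<.6)&(abs(P[...,1])<.2)];print(np.median(q[:,2]))
E
```

```text
top [303. 159.] 1323 [654.   56.8 126.1  89.5  24.2] [0.0014 0.0063 0.014 ]
top [232. 243.] 2163 [425.6 234.7 162.3  94.   -9.2] [0.0012 0.0062 0.0139]
top [325. 244.] 547 [430.4  -6.7  65.7  65.5   2. ] [0.0019 0.0071 0.0146]
top [423. 257.] 1038 [ 402.7 -264.4   84.8   84.8  -17.2] [0.0009 0.0063 0.014 ]
top 0.02 0.042 187 [572.2 222.7 204.5  82.9  35.3]
top 0.041 0.047 141 [620.  252.5 111.3  57.   24.2]
top 0.06 0.085 122 [628.6 245.2  89.4  54.6  -4.2]
top 0.085 0.091 133 [629.1 245.6  90.3  48.2   1.3]
top 0.1 0.129 147 [629.9 258.2  51.8  51.7 -63.2]
top 0.129 0.135 137 [629.3 258.8  48.8  47.  -64. ]
top 0.14 0.185 73 [624.6 251.4  32.5  13.7 -47. ]
top 0.187 0.197 175 [631.7 258.6  33.4  32.6 -84.9]
top 0.197 0.22 6 [635.7 257.9  20.   18.4 -17.2]
0.0005719964881238937
scene [255. 191.] 1240 [425.7 233.3 162.5  97.9  -9. ] [0.0024 0.0057 0.0125]
scene [353. 206.] 896 [654.   54.3 129.5  91.9  20.3] [0.0024 0.0057 0.0126]
scene [290. 246.] 487 [428.7  -9.5  69.9  67.1  64.9] [0.0025 0.0065 0.013 ]
scene [458. 311.] 656 [ 688.8 -314.2  300.    84.2  -82.8] [0.0049 0.0191 0.0286]
scene [327. 333.] 1441 [ 403.3 -261.9   94.3   85.6   72.9] [0.003  0.0061 0.0127]
scene 0.02 0.042 256 [574.5 220.8 205.9  77.2  35. ]
scene 0.041 0.047 114 [623.4 252.4 112.6  54.6  21.5]
scene 0.06 0.085 191 [627.7 239.4  87.1  47.8  -4.8]
scene 0.085 0.091 100 [620.5 239.5  74.1  43.  -20.4]
scene 0.1 0.129 213 [625.6 242.1  67.4  39.4 -17.5]
scene 0.129 0.135 71 [632.1 257.2  49.2  43.   20. ]
scene 0.14 0.185 153 [627.5 250.8  34.8  20.5 -33.5]
scene 0.187 0.197 79 [632.6 257.1  35.2  32.1  33.1]
0.00015009561336187804
```

```bash
cat >> h.py <<'E'
def go(x,y,z,yaw=None):
    """shift (cm, current tool axes; z+ = down) and turn (deg about tool z) to TCP x,y,z mm and tool-x heading yaw deg"""
    o=status.get_obs(); r=R.from_quat(o["ee_rot"]); M=r.as_matrix()
    d=M.T@(np.array([x,y,z])/1000-o["eef_pos"])*100
    cur=np.degrees(np.arctan2(M[1,0],M[0,0]))
    t=0 if yaw is None else -((yaw-cur+180)%360-180)
    print("shift cm",d.round(2),"turn z",round(t,1),"| pos",(o["eef_pos"]*1000).round(1),"yaw",round(cur,1),"tilt",M[:,2].round(3),"t",round(o["clock"],1),"gap",round(o["finger_gap"],3),"grip",round(float(o["finger_force"]),1))
E
python3 -c "
from h import *
go(560,240,300,-63)
print(viewer.read_camera('wrist')['tool_from_camera'].round(3))"
```

```text
shift cm [49.14 23.95 -6.92] turn z 49.9 | pos [135.4 584.2 230.4] yaw -13.1 tilt [-0.    -0.002 -1.   ] t 0.1 gap 1.0 grip 0.0
[[ 0.001  0.955  0.296  0.073]
 [ 1.    -0.    -0.002  0.001]
 [-0.002  0.296 -0.955 -0.142]
 [ 0.     0.     0.     1.   ]]
```

```bash
python3 -m handwheel '[[1,[3.5,1.7,-0.8],[0,0,0]],[1,[3.5,1.7,-0.8],[0,0,0]],[1,[3.5,1.7,-0.8],[0,0,0]],[1,[3.5,1.7,-0.5],[0,0,0]],[1,[3.5,1.7,-0.5],[0,0,0]],[1,[3.5,1.7,-0.5],[0,0,0]],[1,[3.5,1.7,-0.5],[0,0,0]],[1,[3.5,1.7,-0.5],[0,0,0]]]' | tail -c 400
python3 -m handwheel '[[1,[3.5,1.7,-0.5],[0,0,0]],[1,[3.5,1.7,-0.5],[0,0,0]],[1,[3.5,1.7,-0.5],[0,0,0]],[1,[3.5,1.7,-0.5],[0,0,0]],[1,[3.5,1.7,0],[0,0,0]],[1,[3.5,1.7,0],[0,0,0]],[1,[0,0,0],[0,0,8.3]],[1,[0,0,0],[0,0,8.3]]]' | tail -c 400
python3 -m handwheel '[[1,[0,0,0],[0,0,8.3]],[1,[0,0,0],[0,0,8.3]],[1,[0,0,0],[0,0,8.3]],[1,[0,0,0],[0,0,8.3]],[1,[0,0,0],[0,0,0]],[1,[0,0,0],[0,0,0]]]' | tail -c 400
cat > look.py <<'E'
import sys
from h import *
o,c,P=wrist(); z=P[...,2]
cv2.imwrite(f"pics/{sys.argv[1]}.png",c["img"][...,::-1])
for a in map(float,sys.argv[2].split(",")):
    m=(abs(z*1000-a)<4)
    if len(sys.argv)>3:
        x,y,r=map(float,sys.argv[3].split(",")); m&=np.hypot(P[...,0]*1000-x,P[...,1]*1000-y)<r
    m=cv2.morphologyEx(m.astype(np.uint8),cv2.MORPH_OPEN,np.ones((3,3)))
    k,l,s,ce=cv2.connectedComponentsWithStats(m)
    for i in range(1,k):
        if s[i,4]>150:
            q=P[l==i]; print(a,"px",ce[i].round(),s[i,4],rect(q[:,:2]),"z",(np.median(q[:,2])*1000).round(1))
E
python3 look.py w1 192,132,88,44
python3 -c "
from h import *
go(632,258.5,153)"
```

```text
clock: 0.95
eef_pos: [0.3784, 0.3875, 0.2803]
ee_rot: [0.994, -0.114, -0.0, 0.0]
ft_force: [0.2, 0.8, -0.3]
finger_gap: 1.0
finger_force: 0.0
clock: 1.75
eef_pos: [0.5598, 0.2409, 0.2993]
ee_rot: [0.966, -0.26, -0.001, 0.001]
ft_force: [-1.0, -0.1, 0.4]
finger_gap: 1.002
finger_force: 0.0
clock: 2.35
eef_pos: [0.559, 0.242, 0.3]
ee_rot: [0.854, -0.52, -0.0, 0.0]
ft_force: [-0.1, -1.0, 0.5]
finger_gap: 1.001
finger_force: 0.0
192.0 px [231. 176.] 1459 [629.4 258.8  35.3  34.3  26.1] z 191.5
132.0 px [257. 159.] 859 [627.  258.4  45.3  44.9  26.3] z 131.3
88.0 px [287. 155.] 629 [597.3 240.1  49.8  21.7 -59.2] z 87.4
44.0 px [17. 68.] 761 [918.3 308.6 169.1   3.4 -89.9] z 44.1
44.0 px [103. 112.] 715 [805.2 300.9  95.9  68.  -36.8] z 45.1
44.0 px [223. 133.] 193 [682.2 260.9  34.5  17.5  66.4] z 43.0
44.0 px [307. 153.] 627 [579.6 236.9  53.7  24.  -63.9] z 43.5
44.0 px [ 52. 294.] 632 [812.6 586.6 134.9  18.7  87.1] z 42.4
shift cm [ 1.89 -7.24 14.71] turn z 0 | pos [559.  242.  300.1] yaw -62.6 tilt [-0. -0. -1.] t 2.4 gap 0.999 grip 0.0
```

View pics/w1.png

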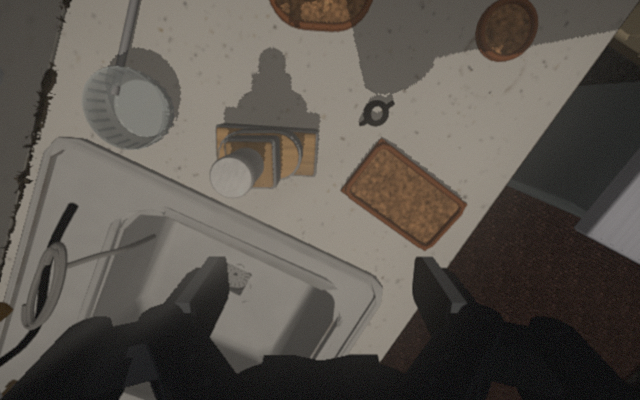

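The wrist picture shows the round tin's top at (232,176), the square tin below it at (258,160), the bowl at (130,105), and the oblong stand at (405,190).

```bash

python3 -m handwheel '[[1,[0.9,-3.5,0],[0,0,0]],[1,[0.9,-3.6,0],[0,0,0]],[1,[0,0,3],[0,0,0]],[1,[0,0,3],[0,0,0]],[1,[0,0,3],[0,0,0]],[1,[0,0,3],[0,0,0]],[1,[0,0,2],[0,0,0]],[1,[0,0,1],[0,0,0]]]'
python3 -m handwheel '[[0,[0,0,0],[0,0,0]],[0,[0,0,0],[0,0,0]],[0,[0,0,0],[0,0,0]],[0,[0,0,0],[0,0,0]],[0,[0,0,0],[0,0,0]],[0,[0,0,0],[0,0,0]],[0,[0,0,0],[0,0,0]],[0,[0,0,0],[0,0,0]]]'
```

```text
clock: 3.2
eef_pos: [0.6296, 0.258, 0.1474]
ee_rot: [0.854, -0.52, -0.001, 0.002]
ft_force: [-0.1, -0.2, 0.4]
finger_gap: 1.005
finger_force: 0.0
clock: 4.0
eef_pos: [0.6312, 0.2586, 0.1524]
ee_rot: [0.853, -0.521, 0.001, -0.001]
ft_force: [0.3, 0.8, 5.5]
finger_gap: 0.402
finger_force: 59.7
```

```bash

python3 -m handwheel '[[0,[0,0,-0.5],[0,0,0]],[0,[0,0,-1],[0,0,0]],[0,[0,0,-1.5],[0,0,0]],[0,[0,0,-1.5],[0,0,0]],[0,[0,0,-1.5],[0,0,0]],[0,[0,0,0],[0,0,0]]]'
python3 -c "
from h import *
go(429.5,-8,100)"
```

```text
clock: 4.6
eef_pos: [0.6315, 0.2587, 0.2144]
ee_rot: [0.853, -0.521, 0.001, -0.002]
ft_force: [-0.6, 0.9, -0.6]
finger_gap: 0.403
finger_force: 59.7
shift cm [14.51 30.21 11.28] turn z 0 | pos [631.5 258.7 214.4] yaw -62.9 tilt [ 0.005  0.002 -1.   ] t 4.6 gap 0.403 grip 59.7
```

```bash

python3 -m handwheel '[[0,[0.6,1.2,0],[0,0,0]],[0,[1.2,2.5,0],[0,0,0]],[0,[1.4,3,0],[0,0,0]],[0,[1.4,3,0],[0,0,0]],[0,[1.4,3,0],[0,0,0]],[0,[1.4,3,0],[0,0,0]],[0,[1.4,3,0.5],[0,0,0]],[0,[1.4,3,1],[0,0,0]]]'|head -2
python3 -m handwheel '[[0,[1.4,3,1.5],[0,0,0]],[0,[1.4,2.5,1.5],[0,0,0]],[0,[1.0,2,1.5],[0,0,0]],[0,[0.5,1,1.5],[0,0,0]],[0,[0,0,1.5],[0,0,0]],[0,[0,0,1.5],[0,0,0]],[0,[0,0,0.8],[0,0,0]],[0,[0,0,0],[0,0,0]]]'
python3 look.py w2 12,6 429,-8,60
python3 -c "
from h import *
go(429.5,-8,30)"
```

```text
clock: 5.4
eef_pos: [0.4832, 0.0677, 0.1957]
clock: 6.2
eef_pos: [0.4274, -0.0083, 0.0958]
ee_rot: [0.853, -0.521, -0.001, 0.001]
ft_force: [0.4, 0.2, -0.2]
finger_gap: 0.404
finger_force: 59.9
12.0 px [316. 193.] 1989 [429.9 -12.3  70.9  60.3  31.6] z 10.9
6.0 px [316. 199.] 3285 [429.5 -10.9  57.3  48.6  33.9] z 4.7
shift cm [ 0.05 -0.16  6.69] turn z 0 | pos [427.9  -8.3  96.9] yaw -62.8 tilt [-0.001 -0.001 -1.   ] t 6.2 gap 0.404 grip 59.9
```

View pics/w2.png

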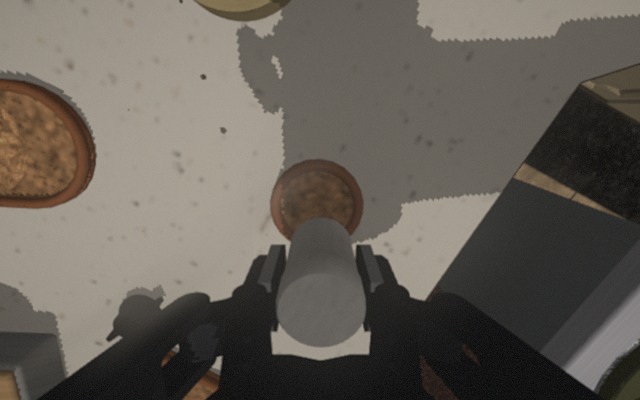

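The stand is at (317,205) with the tin in line in front of it; descend.

```bash

python3 -m handwheel '[[0,[0.05,-0.15,1.5],[0,0,0]],[0,[0,0,1.5],[0,0,0]],[0,[0,0,1.5],[0,0,0]],[0,[0,0,1.2],[0,0,0]],[0,[0,0,0.6],[0,0,0]],[0,[0,0,0.4],[0,0,0]],[0,[0,0,0.3],[0,0,0]],[0,[0,0,0],[0,0,0]]]'
```

```text
clock: 7.05
eef_pos: [0.4296, -0.0082, 0.0274]
ee_rot: [0.853, -0.521, 0.0, -0.0]
ft_force: [-0.3, -0.6, 0.2]
finger_gap: 0.401
finger_force: 59.9
```

```bash

python3 -m handwheel '[[0,[0,0,0.2],[0,0,0]],[0,[0,0,0.1],[0,0,0]],[0,[0,0,0],[0,0,0]],[0,[0,0,0],[0,0,0]]]'
```

```text
clock: 7.45
eef_pos: [0.4298, -0.0082, 0.0253]
ee_rot: [0.853, -0.521, 0.0, -0.0]
ft_force: [-2.7, 1.1, 5.2]
finger_gap: 0.403
finger_force: 60.5
```

Contact. Release, rise, and head back over the stack.

```bash

python3 -m handwheel '[[0.7,[0,0,0],[0,0,0]],[0.7,[0,0,0],[0,0,0]],[0.7,[0,0,0],[0,0,0]],[0.7,[0,0,0],[0,0,0]],[1,[0,0,-1],[0,0,0]],[1,[0,0,-2],[0,0,0]],[1,[0,0,-4],[0,0,0]],[1,[0,0,-4],[0,0,0]]]'
python3 -c "
from h import *
go(590,240,240)"
```

```text
clock: 8.25
eef_pos: [0.4291, -0.0086, 0.136]
ee_rot: [0.853, -0.521, -0.0, 0.0]
ft_force: [1.5, 1.2, 0.1]
finger_gap: 0.998
finger_force: 0.0
shift cm [-14.77 -25.65 -10.42] turn z 0 | pos [429.1  -8.6 136. ] yaw -62.8 tilt [-0.    -0.001 -1.   ] t 8.2 gap 0.998 grip 0.0
```

```bash

python3 -m handwheel '[[1,[-1.8,-3.2,-1.6],[0,0,0]],[1,[-1.8,-3.2,-1.6],[0,0,0]],[1,[-1.8,-3.2,-1.6],[0,0,0]],[1,[-1.8,-3.2,-1.6],[0,0,0]],[1,[-1.8,-3.2,-1.6],[0,0,0]],[1,[-1.8,-3.2,-1.6],[0,0,0]],[1,[-1.8,-3.2,-0.8],[0,0,0]],[1,[-1.8,-3.2,0],[0,0,0]]]'
python3 -m handwheel '[[1,[-0.4,0,0],[0,0,0]],[1,[0,0,0],[0,0,0]],[1,[0,0,0],[0,0,0]]]' | head -2
python3 look.py w3 132,88,44 625,252,90
python3 -c "
from h import *
go(629,258.5,105)"
```

```text
clock: 9.05
eef_pos: [0.5928, 0.2381, 0.241]
ee_rot: [0.853, -0.521, 0.001, -0.001]
ft_force: [0.7, -1.0, 0.4]
finger_gap: 1.002
finger_force: 0.0
clock: 9.35
eef_pos: [0.5896, 0.2397, 0.239]
132.0 px [267. 196.] 2891 [627.7 258.5  46.   45.1  26.9] z 131.4
88.0 px [309. 182.] 825 [597.8 240.3  49.8  21.9 -58.1] z 87.6
88.0 px [233. 183.] 189 [662.8 275.5  29.8   7.4 -63.1] z 87.4
44.0 px [234. 155.] 323 [674.8 262.9  28.8  23.9  23.2] z 43.1
44.0 px [330. 174.] 743 [579.8 236.8  54.4  25.9 -62.2] z 43.5
shift cm [ 0.11 -4.36 13.44] turn z 0 | pos [589.6 239.5 239.3] yaw -62.9 tilt [ 0.001  0.    -1.   ] t 9.4 gap 1.004 grip 0.0
```

```bash

python3 -m handwheel '[[1,[0.1,-2.1,0],[0,0,0]],[1,[0,-2.15,0],[0,0,0]],[1,[0,0,3],[0,0,0]],[1,[0,0,3],[0,0,0]],[1,[0,0,3],[0,0,0]],[1,[0,0,2.5],[0,0,0]],[1,[0,0,1.5],[0,0,0]],[1,[0,0,0.6],[0,0,0]]]' | head -2
python3 -m handwheel '[[0,[0,0,0],[0,0,0]],[0,[0,0,0],[0,0,0]],[0,[0,0,0],[0,0,0]],[0,[0,0,0],[0,0,0]],[0,[0,0,0],[0,0,0]],[0,[0,0,0],[0,0,0]],[0,[0,0,0],[0,0,0]]]'
python3 -m handwheel '[[0,[0,0,-0.5],[0,0,0]],[0,[0,0,-1],[0,0,0]],[0,[0,0,-1.5],[0,0,0]],[0,[0,0,-1.5],[0,0,0]],[0,[0,0,-1.5],[0,0,0]],[0,[0,0,0],[0,0,0]]]'
python3 -c "
from h import *
go(403,-263,130,-107)"
```

```text
clock: 10.2
eef_pos: [0.6275, 0.2579, 0.1014]
clock: 10.9
eef_pos: [0.6291, 0.2593, 0.1049]
ee_rot: [0.853, -0.521, 0.001, -0.002]
ft_force: [0.1, 1.8, 6.1]
finger_gap: 0.597
finger_force: 65.1
clock: 11.5
eef_pos: [0.6293, 0.2592, 0.1665]
ee_rot: [0.853, -0.521, 0.002, -0.002]
ft_force: [-0.2, 0.6, -1.3]
finger_gap: 0.595
finger_force: 64.3
shift cm [36.14 43.99  3.41] turn z 44.1 | pos [629.3 259.2 166.5] yaw -62.9 tilt [ 0.005  0.002 -1.   ] t 11.5 gap 0.595 grip 64.3
```

```bash

python3 -m handwheel '[[0,[1,1.2,0],[0,0,0]],[0,[2,2.4,0],[0,0,0]],[0,[2.3,2.8,0],[0,0,0]],[0,[2.3,2.8,0],[0,0,0]],[0,[2.3,2.8,0],[0,0,0]],[0,[2.3,2.8,0],[0,0,0]],[0,[2.3,2.8,0],[0,0,0]],[0,[2.3,2.8,0],[0,0,0]]]'|head -2
python3 -m handwheel '[[0,[2.3,2.8,0],[0,0,0]],[0,[2.3,2.8,0],[0,0,0]],[0,[2.3,2.8,0],[0,0,0]],[0,[2.3,2.8,0],[0,0,0]],[0,[2.3,2.8,0],[0,0,0]],[0,[2.3,2.8,0],[0,0,0]],[0,[2.3,2.8,0],[0,0,0]],[0,[2.3,2.8,0],[0,0,0]]]'|head -2
python3 -m handwheel '[[0,[1,1.2,0],[0,0,0]],[0,[0,0,0],[0,0,4]],[0,[0,0,0],[0,0,8]],[0,[0,0,0],[0,0,8]],[0,[0,0,0],[0,0,8]],[0,[0,0,0],[0,0,8]],[0,[0,0,0],[0,0,8]],[0,[0,0,0],[0,0,0]]]'|head -3
python3 look.py w4 12,6 403,-263,70
python3 -c "
from h import *
go(403,-263,25,-107)"
```

```text
clock: 12.3
eef_pos: [0.5222, 0.015, 0.1622]
clock: 13.1
eef_pos: [0.4069, -0.2508, 0.1624]
clock: 13.9
eef_pos: [0.4015, -0.264, 0.1622]
ee_rot: [-0.595, 0.803, 0.0, 0.0]
12.0 px [320. 162.] 1544 [ 395.8 -276.8   85.6   61.3  -17.2] z 10.9
6.0 px [320. 176.] 4115 [ 397.4 -271.9   72.1   55.4  -16.9] z 4.5
shift cm [-0.14 -0.11 13.72] turn z 0.3 | pos [ 401.5 -264.   162.2] yaw -106.7 tilt [-0.  0. -1.] t 13.9 gap 0.593 grip 64.2
```

View pics/w4.png

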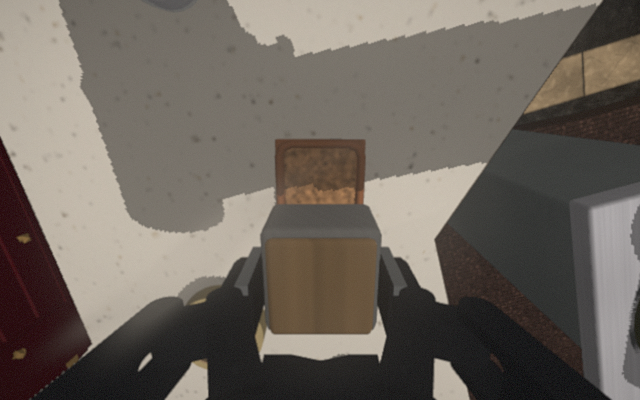

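Square stand at (320,170), square-on with the tin; descend.

```bash

python3 -m handwheel '[[0,[0,0,2],[0,0,0]],[0,[0,0,3],[0,0,0]],[0,[0,0,3],[0,0,0]],[0,[0,0,3],[0,0,0]],[0,[0,0,1.5],[0,0,0]],[0,[0,0,0.8],[0,0,0]],[0,[0,0,0.3],[0,0,0]],[0,[0,0,0],[0,0,0]]]'
python3 -m handwheel '[[0,[0,0,0.2],[0,0,0]],[0,[0,0,0.2],[0,0,0]],[0,[0,0,0],[0,0,0]],[0,[0,0,0],[0,0,0]]]'
```

```text
clock: 14.75
eef_pos: [0.402, -0.2643, 0.0269]
ee_rot: [-0.596, 0.803, -0.0, 0.0]
ft_force: [1.0, -0.4, -1.7]
finger_gap: 0.597
finger_force: 64.1
clock: 15.15
eef_pos: [0.4018, -0.2641, 0.0226]
ee_rot: [-0.596, 0.803, -0.0, 0.0]
ft_force: [0.1, -0.2, -1.5]
finger_gap: 0.59
finger_force: 64.1
```

```bash

python3 -m handwheel '[[0,[0,0,0.1],[0,0,0]],[0,[0,0,0.1],[0,0,0]],[0,[0,0,0],[0,0,0]],[0,[0,0,0],[0,0,0]]]'
```

```text
clock: 15.55
eef_pos: [0.4019, -0.2643, 0.0219]
ee_rot: [-0.596, 0.803, -0.0, -0.0]
ft_force: [-4.6, 3.7, 7.3]
finger_gap: 0.593
finger_force: 65.2
```

```bash

python3 -m handwheel '[[1,[0,0,0],[0,0,0]],[1,[0,0,0],[0,0,0]],[1,[0,0,0],[0,0,0]],[1,[0,0,0],[0,0,0]],[1,[0,0,-1],[0,0,0]],[1,[0,0,-2],[0,0,0]],[1,[0,0,-4],[0,0,0]],[1,[0,0,-4],[0,0,0]]]'
python3 -m handwheel '[[1,[0,0,-4],[0,0,8]],[1,[0,0,-2],[0,0,8]],[1,[0,0,0],[0,0,8]],[1,[0,0,0],[0,0,8]],[1,[0,0,0],[0,0,8]],[1,[0,0,0],[0,0,5]],[1,[0,0,0],[0,0,0]]]' | head -2
python3 -c "
from h import *
go(605,245,195,-152)"
```

```text
clock: 16.35
eef_pos: [0.4011, -0.2642, 0.132]
ee_rot: [-0.596, 0.803, 0.0, -0.0]
ft_force: [1.9, -0.8, 0.3]
finger_gap: 1.002
finger_force: 0.0
clock: 17.05
eef_pos: [0.4017, -0.2642, 0.1911]
shift cm [-41.93  35.33  -0.4 ] turn z 0.1 | pos [ 401.7 -264.2  191.1] yaw -151.9 tilt [ 0.001 -0.    -1.   ] t 17.1 gap 0.999 grip 0.0
```

```bash

python3 -m handwheel '[[1,[-3,2.5,0],[0,0,0]],[1,[-3,2.5,0],[0,0,0]],[1,[-3,2.5,0],[0,0,0]],[1,[-3,2.5,0],[0,0,0]],[1,[-3,2.5,0],[0,0,0]],[1,[-3,2.5,0],[0,0,0]],[1,[-3,2.5,0],[0,0,0]],[1,[-3,2.5,0],[0,0,0]]]' | head -2
python3 -m handwheel '[[1,[-3,2.5,0],[0,0,0]],[1,[-3,2.5,0],[0,0,0]],[1,[-3,2.5,0],[0,0,0]],[1,[-3,2.5,0],[0,0,0]],[1,[-3,2.5,-0.4],[0,0,0]],[1,[-2.9,2.8,0],[0,0,0]],[1,[0,0,0],[0,0,0]],[1,[0,0,0],[0,0,0]]]' | head -2
python3 look.py w5 88,44 625,252,90
python3 -c "
from h import *
go(630,258,58)"
```

```text
clock: 17.85
eef_pos: [0.5193, 0.0271, 0.191]
clock: 18.65
eef_pos: [0.6045, 0.2455, 0.1937]
88.0 px [320. 227.] 5233 [626.4 257.7  89.   52.   28.3] z 87.4
44.0 px [327. 161.] 1279 [583.7 239.8  53.9  33.  -66.5] z 43.5
shift cm [-2.88 -0.03 13.62] turn z 0 | pos [604.5 244.7 194.3] yaw -151.7 tilt [-0.    -0.001 -1.   ] t 18.7 gap 1.001 grip 0.0
```

View pics/w5.png

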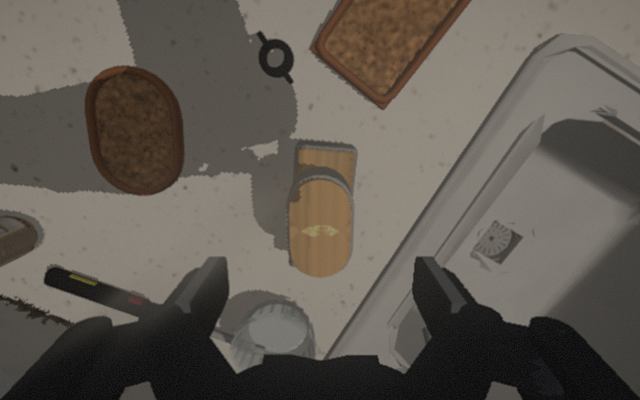

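The oval tin's lid is at (320,227), aligned with the tool; the stack's oblong tin is showing behind at (327,160).

```bash

python3 -m handwheel '[[1,[-1.5,0.1,0],[0,0,0]],[1,[-1,0,0],[0,0,0]],[1,[0,0,3],[0,0,0]],[1,[0,0,3],[0,0,0]],[1,[0,0,3],[0,0,0]],[1,[0,0,2.5],[0,0,0]],[1,[0,0,1.4],[0,0,0]],[1,[0,0,0.5],[0,0,0]]]' | head -2
python3 -m handwheel '[[0,[0,0,0],[0,0,0]],[0,[0,0,0],[0,0,0]],[0,[0,0,0],[0,0,0]],[0,[0,0,0],[0,0,0]],[0,[0,0,0],[0,0,0]],[0,[0,0,0],[0,0,0]],[0,[0,0,0],[0,0,0]]]'
python3 -m handwheel '[[0,[0,0,-0.5],[0,0,0]],[0,[0,0,-1],[0,0,0]],[0,[0,0,-1.5],[0,0,0]],[0,[0,0,-1.5],[0,0,0]],[0,[0,0,-1.5],[0,0,0]],[0,[0,0,0],[0,0,0]]]'
python3 -c "
from h import *
go(654,56,130,-157.5)"
```

```text
clock: 19.5
eef_pos: [0.6257, 0.2563, 0.0593]
clock: 20.2
eef_pos: [0.6272, 0.258, 0.0628]
ee_rot: [-0.243, 0.97, 0.0, 0.002]
ft_force: [-1.3, 0.2, 5.8]
finger_gap: 0.66
finger_force: 67.6
clock: 20.8
eef_pos: [0.6276, 0.2581, 0.1245]
ee_rot: [-0.243, 0.97, 0.001, 0.003]
ft_force: [0.3, 1.1, -0.0]
finger_gap: 0.663
finger_force: 66.8
shift cm [  7.2  -19.06  -0.59] turn z 5.7 | pos [627.6 258.1 124.5] yaw -151.8 tilt [ 0.005  0.003 -1.   ] t 20.8 gap 0.663 grip 66.8
```

```bash

python3 -m handwheel '[[0,[0.5,-1.2,0],[0,0,0]],[0,[1.1,-3,0],[0,0,0]],[0,[1.1,-3,0],[0,0,0]],[0,[1.1,-3,0],[0,0,0]],[0,[1.1,-3,0],[0,0,0]],[0,[1.1,-3,0],[0,0,0]],[0,[1.1,-2.4,0],[0,0,0]],[0,[0,-0.5,0],[0,0,0]]]'|head -2
python3 -m handwheel '[[0,[0,0,0],[0,0,3]],[0,[0,0,0],[0,0,2.7]],[0,[0,0,0],[0,0,0]],[0,[0,0,0],[0,0,0]]]'|head -2
python3 look.py w6 12,6 654,56,75
python3 -c "
from h import *
go(654,56,25,-157.5)"
```

```text
clock: 21.6
eef_pos: [0.6531, 0.0521, 0.1195]
clock: 22.0
eef_pos: [0.6534, 0.0556, 0.1197]
12.0 px [321. 151.] 1944 [622.   44.8  91.8  64.6 -68.9] z 10.9
6.0 px [322. 155.] 2985 [621.   44.1  77.7  47.  -69.1] z 4.6
shift cm [-0.07  0.01  9.49] turn z 0.0 | pos [653.4  55.7 119.9] yaw -157.5 tilt [-0.001 -0.    -1.   ] t 22.1 gap 0.665 grip 66.7
```

View pics/w6.png

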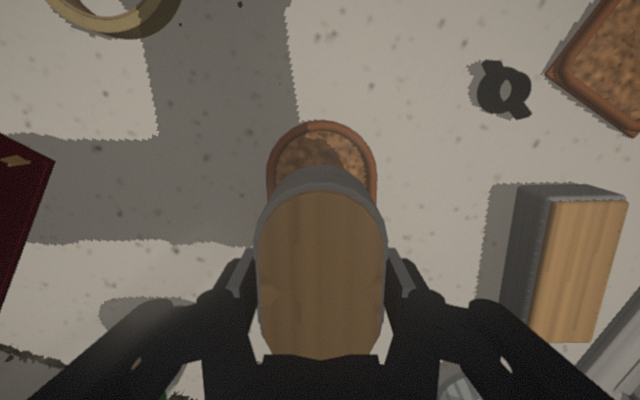

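Oval stand at (321,155), in line with the tin. Computed centre (653,56.6) agrees; descend.

```bash

python3 -m handwheel '[[0,[0,0,2],[0,0,0]],[0,[0,0,2.5],[0,0,0]],[0,[0,0,2],[0,0,0]],[0,[0,0,1.5],[0,0,0]],[0,[0,0,1],[0,0,0]],[0,[0,0,0.4],[0,0,0]],[0,[0,0,0],[0,0,0]]]'
python3 -m handwheel '[[0,[0,0,0.2],[0,0,0]],[0,[0,0,0],[0,0,0]],[0,[0,0,0],[0,0,0]]]'
```

```text
clock: 22.75
eef_pos: [0.6537, 0.0555, 0.0263]
ee_rot: [-0.195, 0.981, -0.0, -0.0]
ft_force: [-0.4, -0.4, -1.4]
finger_gap: 0.665
finger_force: 66.8
clock: 23.05
eef_pos: [0.654, 0.0556, 0.025]
ee_rot: [-0.195, 0.981, -0.0, 0.001]
ft_force: [0.3, -0.3, -1.5]
finger_gap: 0.662
finger_force: 66.8
```

```bash

python3 -m handwheel '[[0,[0,0,0.15],[0,0,0]],[0,[0,0,0.15],[0,0,0]],[0,[0,0,0],[0,0,0]],[0,[0,0,0],[0,0,0]]]'
```

```text
clock: 23.45
eef_pos: [0.6542, 0.0556, 0.0238]
ee_rot: [-0.195, 0.981, -0.0, 0.001]
ft_force: [-4.8, -0.2, 7.3]
finger_gap: 0.662
finger_force: 67.7
```

```bash

python3 -m handwheel '[[1,[0,0,0],[0,0,0]],[1,[0,0,0],[0,0,0]],[1,[0,0,0],[0,0,0]],[1,[0,0,0],[0,0,0]],[1,[0,0,-1],[0,0,0]],[1,[0,0,-2],[0,0,0]],[1,[0,0,-4],[0,0,0]],[1,[0,0,-4],[0,0,0]]]'
python3 -c "
from h import *
go(605,248,170,-155)"
```

```text
clock: 24.25
eef_pos: [0.6533, 0.0553, 0.1327]
ee_rot: [-0.195, 0.981, -0.0, -0.001]
ft_force: [1.5, 0.7, 0.5]
finger_gap: 1.001
finger_force: 0.0
shift cm [-2.9  19.65 -3.74] turn z -2.5 | pos [653.3  55.3 132.7] yaw -157.5 tilt [-0.001 -0.001 -1.   ] t 24.2 gap 1.001 grip 0.0
```

```bash

python3 -m handwheel '[[1,[-0.5,3,-1],[0,0,0]],[1,[-0.5,3,-1],[0,0,0]],[1,[-0.5,3,-1],[0,0,0]],[1,[-0.5,3,-0.7],[0,0,0]],[1,[-0.5,3,0],[0,0,0]],[1,[-0.4,4.6,0],[0,0,0]],[1,[0,0,0],[0,0,-2.5]],[1,[0,0,0],[0,0,0]]]' | head -2
python3 look.py w7 44 625,252,90
python3 -c "
from h import *
go(626,257,16)"
```

```text
clock: 25.05
eef_pos: [0.6052, 0.2489, 0.169]
44.0 px [320. 213.] 7568 [625.5 258.3 124.   54.   23.8] z 43.3
shift cm [-2.22 -0.05 15.3 ] turn z 0 | pos [605.6 248.1 169. ] yaw -155.1 tilt [ 0.001 -0.    -1.   ] t 25.1 gap 0.999 grip 0.0
```

View pics/w7.png

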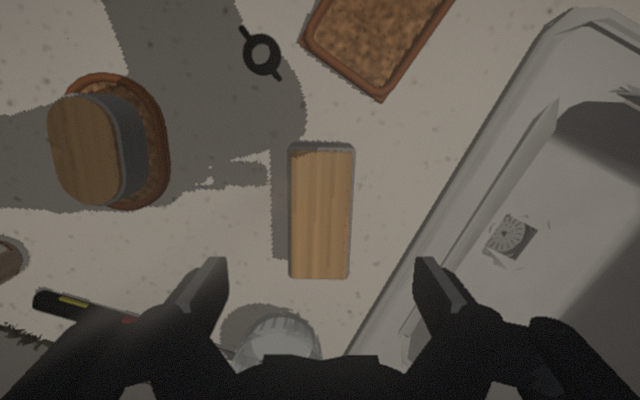

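The oblong tin lid is at (320,213); the oval tin stands in its stand at (105,145).

```bash

python3 -m handwheel '[[1,[-1.2,0.1,0],[0,0,0]],[1,[-1,0,0],[0,0,1.1]],[1,[0,0,3],[0,0,0]],[1,[0,0,3],[0,0,0]],[1,[0,0,3],[0,0,0]],[1,[0,0,3],[0,0,0]],[1,[0,0,2.2],[0,0,0]],[1,[0,0,1],[0,0,0]]]' | head -2
python3 -m handwheel '[[0,[0,0,0],[0,0,0]],[0,[0,0,0],[0,0,0]],[0,[0,0,0],[0,0,0]],[0,[0,0,0],[0,0,0]],[0,[0,0,0],[0,0,0]],[0,[0,0,0],[0,0,0]],[0,[0,0,0],[0,0,0]]]'
python3 -m handwheel '[[0,[0,0,-0.5],[0,0,0]],[0,[0,0,-1],[0,0,0]],[0,[0,0,-1.5],[0,0,0]],[0,[0,0,-2.5],[0,0,0]],[0,[0,0,-2.5],[0,0,0]],[0,[0,0,-2],[0,0,0]],[0,[0,0,0],[0,0,0]]]'
python3 -c "
from h import *
go(425.5,234,115,171)"
```

```text
clock: 25.9
eef_pos: [0.6244, 0.2561, 0.0138]
clock: 26.6
eef_pos: [0.6261, 0.2584, 0.0184]
ee_rot: [-0.207, 0.978, 0.0, 0.001]
ft_force: [-0.8, -0.1, 5.2]
finger_gap: 0.689
finger_force: 69.3
clock: 27.3
eef_pos: [0.6269, 0.2587, 0.1216]
ee_rot: [-0.207, 0.978, 0.001, 0.004]
ft_force: [0.1, -0.4, -1.1]
finger_gap: 0.687
finger_force: 68.4
shift cm [19.42  5.89  0.52] turn z 32.9 | pos [626.9 258.7 121.6] yaw -156.1 tilt [ 0.007  0.003 -1.   ] t 27.3 gap 0.687 grip 68.4
```

```bash

python3 -m handwheel '[[0,[1.4,0.4,0],[0,0,0]],[0,[2.6,0.8,0],[0,0,0]],[0,[3,0.9,0],[0,0,0]],[0,[3,0.9,0],[0,0,0]],[0,[3,0.9,0],[0,0,0]],[0,[3,0.9,0],[0,0,0]],[0,[2.4,0.8,0],[0,0,0]],[0,[1,0.3,0],[0,0,0]]]'|head -2
python3 -m handwheel '[[0,[0,0,0],[0,0,4]],[0,[0,0,0],[0,0,8]],[0,[0,0,0],[0,0,8]],[0,[0,0,0],[0,0,8]],[0,[0,0,0],[0,0,4.9]],[0,[0,0,0],[0,0,0]],[0,[0,0,0],[0,0,0]]]'|head -2
python3 look.py w8 12,6 425,234,95
python3 -c "
from h import *
go(425.5,234,25,171)"
```

```text
clock: 28.1
eef_pos: [0.422, 0.2332, 0.1157]
clock: 28.8
eef_pos: [0.4239, 0.2334, 0.1159]
12.0 px [324. 107.] 1648 [355.1 245.7  92.9  26.8  80.2] z 11.0
6.0 px [323. 119.] 2386 [358.3 244.7  79.7  18.2  81.1] z 4.7
shift cm [-0.15  0.09  9.1 ] turn z 0.1 | pos [423.9 233.4 116. ] yaw 171.1 tilt [-0. -0. -1.] t 28.9 gap 0.684 grip 68.3
```

View pics/w8.png

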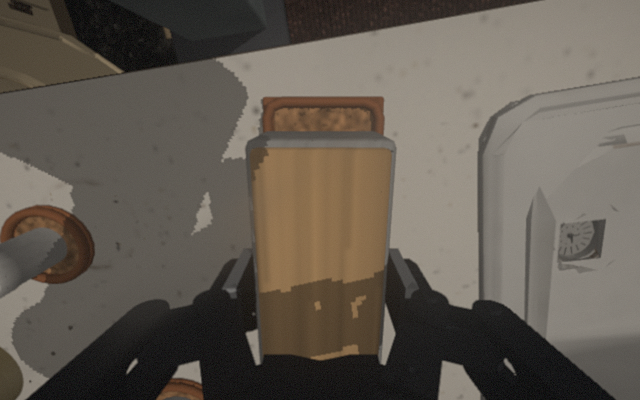

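The oblong stand's far edge is at (323,100), square with the tin and centred within about 1 mm; descend.

```bash

python3 -m handwheel '[[0,[0,0.1,1.5],[0,0,0]],[0,[0,0,2.5],[0,0,0]],[0,[0,0,2],[0,0,0]],[0,[0,0,1.5],[0,0,0]],[0,[0,0,1],[0,0,0]],[0,[0,0,0.5],[0,0,0]],[0,[0,0,0],[0,0,0]],[0,[0,0,0],[0,0,0]]]'
python3 -m handwheel '[[0,[0,0,0.15],[0,0,0]],[0,[0,0,0.15],[0,0,0]],[0,[0,0,0],[0,0,0]],[0,[0,0,0],[0,0,0]]]'
```

```text
clock: 29.65
eef_pos: [0.4244, 0.2348, 0.027]
ee_rot: [0.079, 0.997, 0.0, 0.0]
ft_force: [-0.2, 0.2, -1.5]
finger_gap: 0.685
finger_force: 68.3
clock: 30.05
eef_pos: [0.424, 0.2345, 0.0234]
ee_rot: [0.079, 0.997, 0.0, 0.0]
ft_force: [0.2, -0.7, -3.3]
finger_gap: 0.687
finger_force: 68.3
```

```bash

python3 -m handwheel '[[0,[0,0,0.1],[0,0,0]],[0,[0,0,0.1],[0,0,0]],[0,[0,0,0],[0,0,0]],[0,[0,0,0],[0,0,0]]]'
```

```text
clock: 30.45
eef_pos: [0.4242, 0.2346, 0.0233]
ee_rot: [0.079, 0.997, -0.0, 0.0]
ft_force: [-9.0, -2.3, 11.8]
finger_gap: 0.686
finger_force: 69.8
```

```bash

python3 -m handwheel '[[1,[0,0,0],[0,0,0]],[1,[0,0,0],[0,0,0]],[1,[0,0,0],[0,0,0]],[1,[0,0,0],[0,0,0]],[1,[0,0,-1],[0,0,0]],[1,[0,0,-2],[0,0,0]],[1,[0,0,-4],[0,0,0]],[1,[0,0,-4],[0,0,0]]]'
python3 -m handwheel '[[1,[0,0,-4],[0,0,0]],[1,[0,4,-4],[0,0,0]],[1,[0,4,0],[0,0,0]],[1,[0,4,0],[0,0,0]],[1,[0,4,0],[0,0,0]],[1,[0,4,0],[0,0,0]],[1,[0,0,0],[0,0,0]],[1,[0,0,0],[0,0,0]]]'|head -2
python3 - <<'E'
from h import *
ims=[]
for n in ["top","scene"]:
    c=viewer.read_camera(n); P=cloud(c); z=P[...,2]*1000
    ims.append(c["img"][...,::-1].copy())
    for nm,x,y,h in [("round",429.5,-8,65),("square",402,-264,49),("oval",653.5,56,49),("oblong",424.5,234.5,49)]:
        q=P[(abs(z-h)<5)&(np.hypot(P[...,0]*1000-x,P[...,1]*1000-y)<85)]
        print(n,nm,len(q),rect(q[:,:2]),"z",np.percentile(q[:,2]*1000,[10,50,90]).round(1))
cv2.imwrite("pics/fin.png",np.vstack([ims[0][80:300,180:500],ims[1][130:360,180:500]]))
E
```

```text
clock: 31.25
eef_pos: [0.4238, 0.234, 0.1329]
ee_rot: [0.079, 0.997, -0.001, -0.0]
ft_force: [0.1, -0.0, 0.0]
finger_gap: 0.996
finger_force: 0.0
clock: 32.05
eef_pos: [0.4546, 0.4279, 0.2061]
top round 151 [429.9  -8.7  32.7  32.6   1.5] z [62.1 64.9 67.9]
top square 337 [ 402.3 -262.9   51.5   49.2  -16.9] z [45.3 48.5 51.6]
top oval 618 [656.6  55.2  93.8  56.8  21.4] z [45.6 49.3 52.3]
top oblong 1023 [427.2 232.  128.7  60.3  -9.5] z [45.9 49.  52.2]
scene round 127 [429.3  -9.1  35.7  31.5  15.4] z [62.1 64.9 66.7]
scene square 444 [ 400.6 -266.2   50.5   50.1  -15.1] z [46.3 48.8 50.8]
scene oval 391 [655.9  53.7  93.1  56.8  19.7] z [45.8 48.7 50.7]
scene oblong 561 [427.1 231.7 126.2  61.5  -8.4] z [46.3 48.7 50.8]
```

View pics/fin.png

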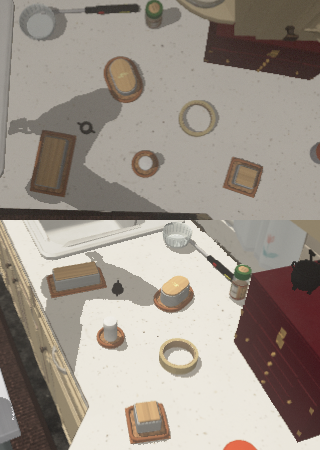

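All four tins are upright inside their stands, with tops at 49 mm (round 65 mm) as expected when flat on the floor, and centred within about 3 mm. Handing in.

```bash
python3 -c "
from plant import order
print(order.close_job())"
```

```text
the job is handed in; nothing more can be done
None
```

All four tins are upright in their matching stands, resting flat by the final camera check, none tipped; I handed the job in at about 32 s on the robot's clock (limit 136 s), and no verdict was returned.

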